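# Tension a spoked wheel: a quarter turn past the bite on each adjuster, in order

## Robot

A 6-joint arm with a two-finger parallel gripper is mounted at the origin on a cart in front of the work surface, level with it; the furniture and walls round the work are solid. World frame = base frame: x ahead of the robot, y to its left, z up, the work surface at z = 0. Lengths are in mm, angles in rad, forces in N, time in s.
With the tool pointing down it reaches from about 400 to 925 mm from the base axis. Payload 12.5 kg.
Tool frame: the origin (TCP) lies midway between the tips of the shut fingers; the grasp point (between the pads) lies 19 mm behind it; z points along the fingers, y is the line along which they close (so a half turn about z gives the same grasp; the last joint's range is limited). The gripper opens to 95 mm and grips with 3 to 60 N. Pads are 20 mm wide; open, the fingers measure 119 mm over their backs; the gripper's body (75 mm by 180 mm) begins 59 mm behind the grasp point.
Start: joints at [-1.347, 0.491, 1.559, -0, 1.092, -0.106], TCP at [202.432, -591.327, 214.661] pointing down, gripper open.
Joint ranges: [-3.1, 3.1], [-0.84, 2.19], [0.05, 2.79], [-1.13, 4.28], [0.06, 2.93], [-2.69, 2.69]. Speed limits (rad/s): [2.22, 2.22, 2.79, 3.14, 3.14, 3.14].

## Interface

Orientations are given as [roll, pitch, yaw] about the fixed x, y, z axes, in that order (R = Rz(yaw) Ry(pitch) Rx(roll)).
In Python, from cell import state, read_camera, camera_info, env gives the robot as it stands.
- The arm moves only by the tool move_arm, never from a script. Its argument "commands" is a list of rows, each a list of 3 entries, a list of its own where there are three numbers: the shift along the world's x, y, z in cm, then the turn, a rotation vector about the world's x, y, z in degrees, then the opening, from 0 (shut) to 1 (fully open). A call has 1 to 10 rows; each row shifts and turns the commanded pose from where the row before left it; what a row does not reach is not made up. A row lasts 1/10 s, in which the tool goes at most 50 mm and 8.59 degrees, less where a joint would pass 70% of its speed; a pose out of reach is approached as far as the arm can. A call with a gripper value outside its range is refused whole. The fingers move at their own pace and stop on an object; the grip force is fixed at half the most. Time passes only in rows, so rows that do not move let the fingers close. It gives the time, the measured TCP pose, the force, the opening and the grip force at its end, in the units of the state.
- state(): the state, without advancing time (a new reading comes with each control period).
- read_camera(name): name is "scene" or "top"; returns the picture (384x512x3 uint8, blue, green, red); there is no depth.
- camera_info(name): a dict with "K" (3x3 intrinsics, pixels), "k1" (the pictures are not rectified: a ray, as slopes to the right and down, at radius r is drawn at 1 + k1 r^2 times it, then the intrinsics apply), "cam_to_world" (4x4, takes a point from camera to world coordinates). Camera axes: x right, y down, z forward; pixel columns grow to the right and rows downward; lengths in mm; the calibration is good to about 2 mm. A picture is of the moment at which its call begins. camera_info takes no time and is no camera call.
- env.job_done(): hands the job in; it is judged then, once.
The state is a dict: "t": time; "joints": joint angles; "qvel": joint speeds; "tau": joint torques, N m; "eef_pos": TCP position; "tcp_rot": TCP orientation; "ft_force": force on the tool from outside, world axes, zero at the start; "moment": the same for the moment, N m; "opening": opening from 0.0 (shut) to 1.0 (fully open); "grip_force": force on a finger pad.
Only numpy, scipy, OpenCV 4.12 (cv2) and the standard library are available. Lean on these libraries where they do the work, as an engineer would, in place of code of your own. Each camera call takes 0.05 s, during which the arm holds its last target. There are 200 camera calls.

## Task

Tension the spoked wheel: starting with the cross handle at the rim's lug and going round clockwise, push the spokes of each of the three handles clockwise with the fingertips, first until you feel the play end and the screw bite, then one quarter turn further. Finish each before you go to the next, never press on or squeeze a handle with more than 20 N, and leave the other things on the table alone.

Things in the scene. Friction and masses are not known exactly. Their poses are not given: they have to be found in the camera images.
- rim: spoked wheel, fixed flat on the table: dark rim 190 mm across, 14 high; hub 31 high; three steel adjuster blocks (34x34, 30 high; 33 at the axis) 88 mm from the centre, 120 deg apart. Origin: wheel centre at table height, z up. +x points to adjuster 1, which has a flat lug (26 wide, 12 high) outside it, out to 132 mm; adjusters 2 and 3 follow clockwise seen from above
- cross_1: steel cross handle on adjuster 1 (at the lug). Origin on its upright turning axis, 43 mm above the table. Four level round spokes (8 mm thick) along its own +x,-x,+y,-y, 11 mm above the origin, with 12 mm end balls, ends 53 mm from the axis; boss 24 mm across, top 66 mm above the table. Free room for shut fingertips between spokes, down to the blocks and rim. Clockwise from above tightens
- cross_2: same handle on adjuster 2, next clockwise from 1. Each handle first has hidden play of 3 to 60 deg, different for each: turned clockwise it goes almost freely (under 1 N at 40 mm from the axis); then it bites and takes the screw along: the load jumps to about 5 N at 40 mm and rises to about 7.5 N after a quarter turn (more nearer the axis)
- cross_3: same handle on adjuster 3, the last clockwise. All handles and screws stay where they are left; a handle turned back first goes back through up to 63 deg of play and only then loosens the screw. Each screw has a hard stop 120 deg past the bite
- nut_1_mid (a point): centre of the brass draw nut (18 mm across, 12 long) on the tie rod of adjuster 1, 16 mm above the table, at the start 48 mm from the wheel's centre. It moves outward along the rod, 2.0 mm per quarter turn of the screw after the bite; it stands still during the play
- nut_2_mid (a point): centre of the brass draw nut (18 mm across, 12 long) on the tie rod of adjuster 2, 16 mm above the table, at the start 48 mm from the wheel's centre. It moves outward along the rod, 2.0 mm per quarter turn of the screw after the bite; it stands still during the play
- nut_3_mid (a point): centre of the brass draw nut (18 mm across, 12 long) on the tie rod of adjuster 3, 16 mm above the table, at the start 48 mm from the wheel's centre. It moves outward along the rod, 2.0 mm per quarter turn of the screw after the bite; it stands still during the play
- tape_measure: black pocket tape measure, 66x64x31 mm, a bystander to be left alone; origin under its centre
- metal_bar_2: grey cast metal bar, 21x109x22 mm, a bystander to be left alone; origin under its centre
- quoin_key: T-handled steel key, 88x129x17 mm, lying flat, a bystander to be left alone; origin under its centre
- ink_tin_3: round ink tin, 107 mm across, 55 mm high, a bystander to be left alone; origin under its centre

How it is judged:
By the outcome, as a careful person would: the job done as asked, in the order asked, and still so for the second after the job is handed in, with the robot touching nothing.
It also fails if it takes over 72 s, if anything falls off the work surface, if the arm or the gripper's body presses on something with over 40 N, if the wrist force passes 120 N, or if a joint passes its speed limit or range.

## Working session

There is one attempt and no reset: what is moved stays moved. The work goes in short steps, Python scripts to look and compute and a tool call to move; the robot and the scene stay as the last step left them, time stands still between calls to the robot, and variables do not carry over. Pictures are saved under pics/ and viewed, at most 10 in all, crops included, and the job is handed in when it is done.

Besides the shell and the picture viewer there is one more tool, called after "Request:" in YAML: its name, and indented under it one key for each argument. move_arm: Moves the arm, as the interface text tells. Its arguments: {"type":"object","properties":{"commands":{"type":"array"}},"required":["commands"]}

```bash
mkdir -p pics; ls; python3 - <<'E'
from cell import *
import cv2
for n in("top","scene"):
    cv2.imwrite(f"pics/{n}0.png",read_camera(n)); i=camera_info(n); print(n,i)
print(state())
E
```

```text
pics
top {'K': array([[445.47489406,   0.        , 260.0346117 ],
       [  0.        , 445.47489406, 184.35088622],
       [  0.        ,   0.        ,   1.        ]]), 'k1': -0.010916228604936958, 'cam_to_world': array([[ 1.20844351e-02, -9.93372179e-01,  1.14305211e-01,
         4.38641294e+02],
       [-9.99608788e-01, -9.11777330e-03,  2.64411851e-02,
        -7.74355165e+01],
       [-2.52237287e-02, -1.14580020e-01, -9.93093743e-01,
         1.27737458e+03],
       [ 0.00000000e+00,  0.00000000e+00,  0.00000000e+00,
         1.00000000e+00]])}
scene {'K': array([[496.88841696,   0.        , 255.28008133],
       [  0.        , 496.88841696, 189.42599727],
       [  0.        ,   0.        ,   1.        ]]), 'k1': 0.047682672597275315, 'cam_to_world': array([[-6.86506551e-01, -3.55734955e-01,  6.34161964e-01,
        -1.69071328e+02],
       [-7.26852964e-01,  3.11944521e-01, -6.11862227e-01,
         6.60398410e+02],
       [ 1.98374315e-02, -8.80989931e-01, -4.72718963e-01,
         5.91883828e+02],
       [ 0.00000000e+00,  0.00000000e+00,  0.00000000e+00,
         1.00000000e+00]])}
{'t': 0.1, 'joints': array([-1.34662220e+00,  4.91497217e-01,  1.55936854e+00,  1.58333660e-05,
        1.09169701e+00, -1.05599445e-01]), 'qvel': array([ 2.53842609e-04, -2.51901840e-03, -1.81204429e-03, -2.54172284e-04,
        3.05220468e-05, -2.01458440e-03]), 'tau': array([ 4.45623838e-03, -6.13620114e+01, -2.58606058e+01,  6.93661650e-02,
        4.70131938e-02, -5.04421405e-05]), 'eef_pos': array([ 202.37293265, -591.1138891 ,  214.12834268]), 'tcp_rot': array([-3.14062942e+00, -1.16218483e-04,  3.29766209e-01]), 'ft_force': array([-0.26687171,  0.23963174,  0.25479683]), 'moment': array([-0.00345817, -0.06030115, -0.04261167]), 'grip_force': 0.0, 'opening': 1.0026791036170808}
```

View pics/top0.png

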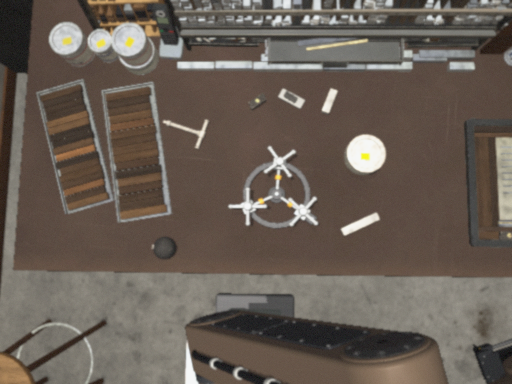

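View pics/scene0.png

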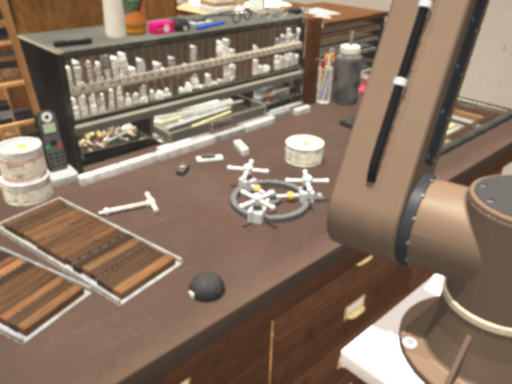

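Top view: wheel centred near (276,195), handles near (279,160), (247,206), (304,211). I zoom in for the lug and spokes.

```bash
python3 - <<'E'
import cv2,numpy as np
a=cv2.imread("pics/top0.png")[140:240,225:335]; b=cv2.imread("pics/scene0.png")[150:240,220:340]
a=cv2.resize(a,(0,0),fx=5,fy=5,interpolation=cv2.INTER_CUBIC)
cv2.imwrite("pics/ca.png",a)
cv2.imwrite("pics/cb.png",cv2.resize(b,(0,0),fx=5,fy=5,interpolation=cv2.INTER_CUBIC))
E
```

```text
(no output)
```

View pics/ca.png

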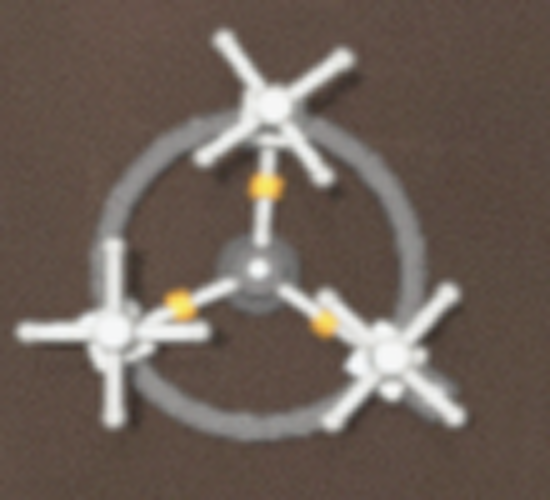

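View pics/cb.png

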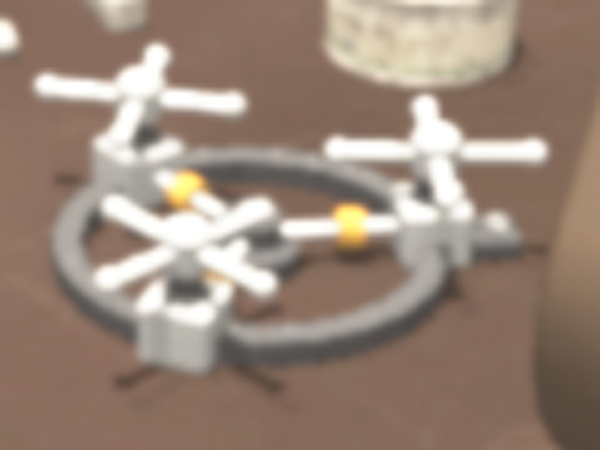

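Lug is at crop (435,395), so adjuster 1 is lower right, 2 left, 3 top (clockwise). Compute positions from the read boss and ball centres.

```bash
cat > h.py <<'E'
import numpy as np,cv2
from cell import *
def ray(n,px):
    i=camera_info(n);K=i["K"];M=i["cam_to_world"]
    d=(np.array(px,float)-K[:2,2])/[K[0,0],K[1,1]];u=d.copy()
    for _ in range(10):u=d/(1+i["k1"]*(u@u))
    return M[:3,3],M[:3,:3]@[*u,1]
def onz(n,px,z):
    o,r=ray(n,px);return (o+r*(z-o[2])/r[2])[:2]
def crop(p,o):return (np.array(p)+.5)/5-.5+o
E
python3 - <<'E'
from h import *
T=lambda p,z:onz("top",crop(p,[225,140]),z)
S=lambda p,z:onz("scene",crop(p,[220,150]),z)
B={1:[(390,358),(452,292),(458,418),(332,425),(325,298)],2:[(115,333),(113,243),(25,330),(115,420),(205,330)],3:[(272,106),(222,38),(347,57),(322,178),(203,160)]}
SB={1:(437,133),2:(187,230),3:(143,82)}
hub=T((258,268),31);print("hub",hub)
cs=[]
for k,b in B.items():
    c=T(b[0],66);q=np.array([T(p,54) for p in b[1:]]);m=q.mean(0);cs.append(m)
    a=np.degrees(np.arctan2(*(q-m).T[::-1]))
    print(k,"boss",c.round(1),"balls",m.round(1),"scene",S(SB[k],66).round(1),"R",np.hypot(*(q-m).T).round(1),"ang",a.round(1),(((a+45)%90)-45).mean().round(1))
cs=np.array(cs);w=cs.mean(0);d=cs-w
print("centre",w,"r",np.hypot(*d.T),"ang",np.degrees(np.arctan2(d[:,1],d[:,0])))
E
```

```text
hub [557.50160618 -89.9637611 ]
1 boss [ 505.8 -161.6] balls [ 506.5 -163.4] scene [ 503.8 -157.8] R [49.3 48.5 49.2 49.1] ang [ -42.  -131.8  138.6   48.3] -41.7
2 boss [517.8 -12. ] balls [520. -11.] scene [513.2  -3.5] R [48.5 49.3 49.1 49.8] ang [   1.8   90.2 -178.8  -89.1] 1.1
3 boss [643.8 -96.6] balls [644.7 -97.6] scene [636.2 -90.6] R [48.9 50.1 47.5 48.8] ang [  36.4  -54.4 -145.2  127.2] 36.0
centre [557.03206009 -90.67204154] r [88.54911739 87.83309004 87.91740015] ang [-124.83100103  114.96213493   -4.5298913 ]
```

```bash
cat >> h.py <<'E'
CC={1:(506.9,-162.8,48.3),2:(519.9,-10.7,91.1),3:(644.8,-97.5,36.0)}
def pose(k,d):  # d: deg behind (+) the starting spoke; returns x,y,yaw
    x,y,f=CC[k];f+=d;t=np.radians(f);c,s=np.cos(t),np.sin(t)
    return np.array([x+36*c-14*s,y+36*s+14*c,f+90])
def steps(k,a,b,st):
    P=[pose(k,d) for d in np.arange(a,b-.01,-st)]
    for p,q in zip(P,P[1:]):print(((q-p)[:2]/10).round(2).tolist())
E
python3 -c "
from h import *
for k in CC: print(pose(k,25))
s=state();print((pose(1,25)[:2]-s['eef_pos'][:2])/24/10, (pose(1,25)[2]-np.degrees(s['tcp_rot'][2]))/24)
print('5deg rows');steps(1,25,-65,5)"
```

```text
[ 503.83546379 -124.29534291  163.3       ]
[491.48980382  15.46984435 206.1       ]
[650.00847043 -59.22635586 151.        ]
[1.25609388 1.94507728] 6.0169078334363695
5deg rows
[0.34, 0.01]
[0.34, -0.02]
[0.33, -0.05]
[0.33, -0.08]
[0.32, -0.1]
[0.31, -0.13]
[0.3, -0.16]
[0.28, -0.18]
[0.27, -0.21]
[0.25, -0.23]
[0.23, -0.25]
[0.2, -0.27]
[0.18, -0.29]
[0.15, -0.3]
[0.13, -0.31]
[0.1, -0.32]
[0.07, -0.33]
[0.04, -0.33]
```

Request:
move_arm:
  commands:
    - [[1.256, 1.945, 0], [0, 0, 6], 0]
    - [[1.256, 1.945, 0], [0, 0, 6], 0]
    - [[1.256, 1.945, 0], [0, 0, 6], 0]
    - [[1.256, 1.945, 0], [0, 0, 6], 0]
    - [[1.256, 1.945, 0], [0, 0, 6], 0]
    - [[1.256, 1.945, 0], [0, 0, 6], 0]
    - [[1.256, 1.945, 0], [0, 0, 6], 0]
    - [[1.256, 1.945, 0], [0, 0, 6], 0]
    - [[1.256, 1.945, 0], [0, 0, 6], 0]
    - [[1.256, 1.945, 0], [0, 0, 6], 0]

```text
t: 1.1
eef_pos: [328.4, -395.9, 214.5]
tcp_rot: [-3.141, -0.0, 1.381]
ft_force: [0.1, -0.1, -0.5]
opening: 0.214
grip_force: 0.0
```

Request:
move_arm:
  commands:
    - [[1.256, 1.945, 0], [0, 0, 6], 0]
    - [[1.256, 1.945, 0], [0, 0, 6], 0]
    - [[1.256, 1.945, 0], [0, 0, 6], 0]
    - [[1.256, 1.945, 0], [0, 0, 6], 0]
    - [[1.256, 1.945, 0], [0, 0, 6], 0]
    - [[1.256, 1.945, 0], [0, 0, 6], 0]
    - [[1.256, 1.945, 0], [0, 0, 6], 0]
    - [[1.256, 1.945, 0], [0, 0, 6], 0]
    - [[1.256, 1.945, 0], [0, 0, 6], 0]
    - [[1.256, 1.945, 0], [0, 0, 6], 0]

```text
t: 2.1
eef_pos: [454.0, -201.4, 214.5]
tcp_rot: [3.142, -0.0, 2.428]
ft_force: [-0.4, 0.2, 0.3]
opening: 0.004
grip_force: 0.0
```

Request:
move_arm:
  commands:
    - [[1.256, 1.945, 0], [0, 0, 6], 0]
    - [[1.256, 1.945, 0], [0, 0, 6], 0]
    - [[1.256, 1.945, 0], [0, 0, 6], 0]
    - [[1.256, 1.945, 0], [0, 0, 6.4], 0]
    - [[0, 0, -2], [0, 0, 0], 0]
    - [[0, 0, -4], [0, 0, 0], 0]
    - [[0, 0, -3], [0, 0, 0], 0]
    - [[0, 0, 0], [0, 0, 0], 0]
    - [[0, 0, 0], [0, 0, 0], 0]

```text
t: 3.0
eef_pos: [504.0, -124.6, 125.0]
tcp_rot: [3.141, -0.001, 2.85]
ft_force: [-0.2, 0.2, 0.4]
opening: 0.003
grip_force: 0.0
```

```bash
python3 - <<'E'
from h import *
a=read_camera("scene")[120:240,200:360];b=read_camera("top")[140:240,225:335]
f=lambda i,h:cv2.resize(i,(int(i.shape[1]*h/i.shape[0]),h),interpolation=cv2.INTER_CUBIC)
cv2.imwrite("pics/n1.png",np.hstack([f(a,320),f(b,320)]))
E
```

```text
(no output)
```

View pics/n1.png

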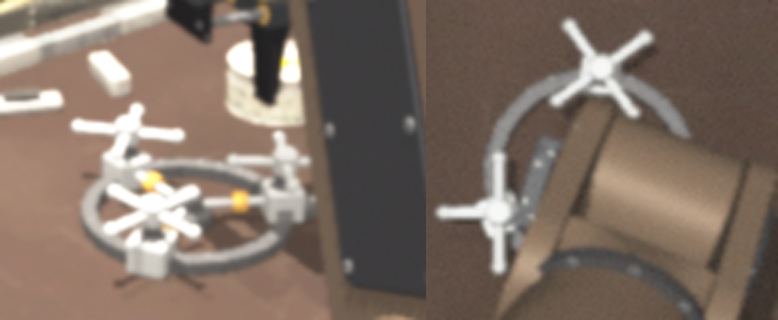

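Left view: shut fingertip at about (267,100), above and beside handle 1 at (285,157), as intended. Descend.

Request:
move_arm:
  commands:
    - [[0, 0, -2], [0, 0, 0], 0]
    - [[0, 0, -2], [0, 0, 0], 0]
    - [[0, 0, -1.2], [0, 0, 0], 0]
    - [[0, 0, -0.6], [0, 0, 0], 0]
    - [[0, 0, -0.6], [0, 0, 0], 0]
    - [[0, 0, 0], [0, 0, 0], 0]

```text
t: 3.7
eef_pos: [503.9, -124.6, 60.7]
tcp_rot: [3.142, -0.0, 2.85]
ft_force: [0.8, -0.2, 0.2]
opening: 0.006
grip_force: 0.0
```

Request:
move_arm:
  commands:
    - [[0, 0, -0.6], [0, 0, 0], 0]
    - [[0, 0, -0.6], [0, 0, 0], 0]
    - [[0, 0, -0.6], [0, 0, 0], 0]
    - [[0, 0, 0], [0, 0, 0], 0]
    - [[0, 0, 0], [0, 0, 0], 0]

```text
t: 4.2
eef_pos: [503.8, -124.5, 42.5]
tcp_rot: [3.141, -0.0, 2.85]
ft_force: [1.4, 0.1, 0.7]
opening: 0.002
grip_force: 0.0
```

Request:
move_arm:
  commands:
    - [[0.34, 0.01, 0], [0, 0, -5], 0]
    - [[0.34, -0.02, 0], [0, 0, -5], 0]
    - [[0, 0, 0], [0, 0, 0], 0]
    - [[0, 0, 0], [0, 0, 0], 0]

```text
t: 4.6
eef_pos: [510.6, -124.6, 42.8]
tcp_rot: [3.141, 0.0, 2.678]
ft_force: [-0.4, 0.2, -0.3]
opening: 0.001
grip_force: 0.0
```

Request:
move_arm:
  commands:
    - [[0.16, -0.02, 0], [0, 0, -2.5], 0]
    - [[0.17, -0.03, 0], [0, 0, -2.5], 0]
    - [[0, 0, 0], [0, 0, 0], 0]
    - [[0, 0, 0], [0, 0, 0], 0]

```text
t: 5.0
eef_pos: [513.8, -125.1, 42.7]
tcp_rot: [3.142, -0.0, 2.591]
ft_force: [-0.6, 0.9, 0.1]
opening: 0.005
grip_force: 0.0
```

Request:
move_arm:
  commands:
    - [[0.16, -0.04, 0], [0, 0, -2.5], 0]
    - [[0.17, -0.04, 0], [0, 0, -2.5], 0]
    - [[0, 0, 0], [0, 0, 0], 0]
    - [[0, 0, 0], [0, 0, 0], 0]

```text
t: 5.4
eef_pos: [517.1, -125.9, 42.7]
tcp_rot: [3.142, -0.0, 2.503]
ft_force: [-0.6, -0.6, 0.6]
opening: 0.005
grip_force: 0.1
```

Request:
move_arm:
  commands:
    - [[0.16, -0.05, 0], [0, 0, -2.5], 0]
    - [[0.16, -0.05, 0], [0, 0, -2.5], 0]
    - [[0, 0, 0], [0, 0, 0], 0]
    - [[0, 0, 0], [0, 0, 0], 0]

```text
t: 5.8
eef_pos: [520.3, -126.9, 42.6]
tcp_rot: [3.142, -0.0, 2.416]
ft_force: [0.3, 0.9, -0.5]
opening: 0.004
grip_force: 0.1
```

Request:
move_arm:
  commands:
    - [[0.16, -0.06, 0], [0, 0, -2.5], 0]
    - [[0.15, -0.07, 0], [0, 0, -2.5], 0]
    - [[0, 0, 0], [0, 0, 0], 0]
    - [[0, 0, 0], [0, 0, 0], 0]

```text
t: 6.2
eef_pos: [523.5, -128.2, 42.7]
tcp_rot: [3.141, 0.0, 2.329]
ft_force: [-0.0, 0.3, -0.2]
opening: 0.0
grip_force: 0.1
```

Request:
move_arm:
  commands:
    - [[0.15, -0.08, 0], [0, 0, -2.5], 0]
    - [[0.15, -0.08, 0], [0, 0, -2.5], 0]
    - [[0, 0, 0], [0, 0, 0], 0]
    - [[0, 0, 0], [0, 0, 0], 0]

```text
t: 6.6
eef_pos: [526.5, -129.8, 42.6]
tcp_rot: [3.141, 0.0, 2.241]
ft_force: [-0.1, 0.0, -0.4]
opening: 0.006
grip_force: 0.1
```

Request:
move_arm:
  commands:
    - [[0.14, -0.09, 0], [0, 0, -2.5], 0]
    - [[0.14, -0.09, 0], [0, 0, -2.5], 0]
    - [[0, 0, 0], [0, 0, 0], 0]
    - [[0, 0, 0], [0, 0, 0], 0]

```text
t: 7.0
eef_pos: [529.3, -131.6, 42.7]
tcp_rot: [3.141, 0.0, 2.154]
ft_force: [0.2, 0.3, -0.5]
opening: 0.005
grip_force: 0.1
```

Request:
move_arm:
  commands:
    - [[0.14, -0.1, 0], [0, 0, -2.5], 0]
    - [[0.13, -0.11, 0], [0, 0, -2.5], 0]
    - [[0, 0, 0], [0, 0, 0], 0]
    - [[0, 0, 0], [0, 0, 0], 0]

```text
t: 7.4
eef_pos: [532.0, -133.7, 42.7]
tcp_rot: [3.141, 0.0, 2.067]
ft_force: [-0.1, 1.4, -0.7]
opening: 0.007
grip_force: 0.1
```

Request:
move_arm:
  commands:
    - [[0.13, -0.11, 0], [0, 0, -2.5], 0]
    - [[0.12, -0.12, 0], [0, 0, -2.5], 0]
    - [[0, 0, 0], [0, 0, 0], 0]
    - [[0, 0, 0], [0, 0, 0], 0]

```text
t: 7.8
eef_pos: [534.5, -136.0, 42.7]
tcp_rot: [3.141, 0.0, 1.98]
ft_force: [-1.1, 0.1, 0.2]
opening: 0.007
grip_force: 0.1
```

Request:
move_arm:
  commands:
    - [[0.12, -0.12, 0], [0, 0, -2.5], 0]
    - [[0.11, -0.13, 0], [0, 0, -2.5], 0]
    - [[0, 0, 0], [0, 0, 0], 0]
    - [[0, 0, 0], [0, 0, 0], 0]

```text
t: 8.2
eef_pos: [536.8, -138.5, 42.6]
tcp_rot: [3.141, 0.0, 1.892]
ft_force: [-0.2, 0.7, -0.8]
opening: 0.002
grip_force: 0.1
```

Request:
move_arm:
  commands:
    - [[0.1, -0.13, 0], [0, 0, -2.5], 0]
    - [[0.1, -0.14, 0], [0, 0, -2.5], 0]
    - [[0, 0, 0], [0, 0, 0], 0]
    - [[0, 0, 0], [0, 0, 0], 0]

```text
t: 8.6
eef_pos: [538.9, -141.2, 42.7]
tcp_rot: [3.141, 0.0, 1.805]
ft_force: [0.4, 0.3, -0.5]
opening: 0.004
grip_force: 0.1
```

Request:
move_arm:
  commands:
    - [[0.09, -0.14, 0], [0, 0, -2.5], 0]
    - [[0.09, -0.15, 0], [0, 0, -2.5], 0]
    - [[0, 0, 0], [0, 0, 0], 0]
    - [[0, 0, 0], [0, 0, 0], 0]

```text
t: 9.0
eef_pos: [540.6, -144.1, 42.7]
tcp_rot: [3.141, 0.0, 1.718]
ft_force: [0.4, 0.4, 0.9]
opening: 0.006
grip_force: 0.1
```

Request:
move_arm:
  commands:
    - [[0.08, -0.15, 0], [0, 0, -2.5], 0]
    - [[0.07, -0.15, 0], [0, 0, -2.5], 0]
    - [[0, 0, 0], [0, 0, 0], 0]
    - [[0, 0, 0], [0, 0, 0], 0]

```text
t: 9.4
eef_pos: [542.1, -147.1, 42.7]
tcp_rot: [3.141, 0.0, 1.631]
ft_force: [0.6, 0.4, 0.2]
opening: 0.001
grip_force: 0.1
```

Request:
move_arm:
  commands:
    - [[0.07, -0.15, 0], [0, 0, -2.5], 0]
    - [[0.06, -0.16, 0], [0, 0, -2.5], 0]
    - [[0, 0, 0], [0, 0, 0], 0]
    - [[0, 0, 0], [0, 0, 0], 0]

```text
t: 9.8
eef_pos: [543.3, -149.9, 42.6]
tcp_rot: [-3.141, -0.0, 1.543]
ft_force: [-1.8, 3.9, 0.6]
opening: 0.003
grip_force: 1.6
```

Request:
move_arm:
  commands:
    - [[0.05, -0.16, 0], [0, 0, -2.5], 0]
    - [[0.05, -0.16, 0], [0, 0, -2.5], 0]
    - [[0, 0, 0], [0, 0, 0], 0]
    - [[0, 0, 0], [0, 0, 0], 0]

```text
t: 10.2
eef_pos: [544.1, -152.8, 42.6]
tcp_rot: [-3.141, -0.001, 1.456]
ft_force: [-0.5, 5.4, 1.4]
opening: 0.005
grip_force: 2.6
```

Request:
move_arm:
  commands:
    - [[0.04, -0.16, 0], [0, 0, -2.5], 0]
    - [[0.03, -0.17, 0], [0, 0, -2.5], 0]
    - [[0, 0, 0], [0, 0, 0], 0]
    - [[0, 0, 0], [0, 0, 0], 0]

```text
t: 10.6
eef_pos: [544.8, -156.0, 42.5]
tcp_rot: [-3.141, -0.001, 1.368]
ft_force: [-1.8, 5.9, 1.2]
opening: 0.004
grip_force: 2.7
```

```bash
python3 - <<'E'
from h import *
print(state()["ft_force"],state()["moment"],state()["eef_pos"])
steps(1,-60,-160,5)
a=read_camera("scene")[120:240,200:360];b=read_camera("top")[140:240,225:335]
f=lambda i,h:cv2.resize(i,(int(i.shape[1]*h/i.shape[0]),h),interpolation=cv2.INTER_CUBIC)
cv2.imwrite("pics/n2.png",np.hstack([f(a,320),f(b,320)]))
E
```

```text
[-1.76826095  5.93051019  1.24656483] [ 1.04860015  0.07601277 -0.12283567] [ 544.77746613 -156.02849946   42.54498193]
[0.04, -0.33]
[0.01, -0.34]
[-0.02, -0.34]
[-0.05, -0.33]
[-0.08, -0.33]
[-0.1, -0.32]
[-0.13, -0.31]
[-0.16, -0.3]
[-0.18, -0.28]
[-0.21, -0.27]
[-0.23, -0.25]
[-0.25, -0.23]
[-0.27, -0.2]
[-0.29, -0.18]
[-0.3, -0.15]
[-0.31, -0.13]
[-0.32, -0.1]
[-0.33, -0.07]
[-0.33, -0.04]
[-0.34, -0.01]
```

View pics/n2.png

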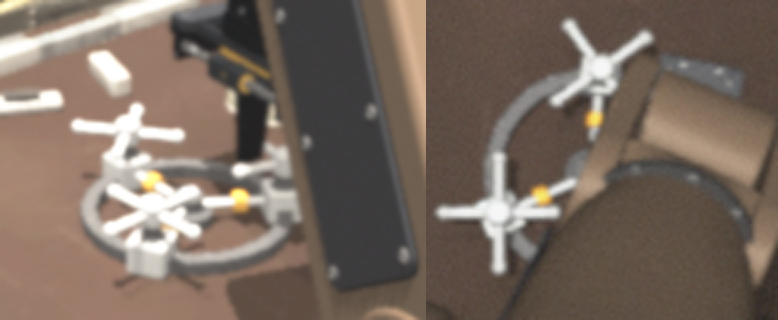

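Bite on handle 1 came just before d = −50°. Right image shows the arm above; the scene view shows the finger behind the spoke. Compute the rest.

```bash
python3 -c "
from h import *
for d in(-45,-50,-55,-60):print(pose(1,d))
steps(1,-60,-136,4);print((pose(1,-139.5)-pose(1,-136))/10)"
```

```text
[ 542.03440902 -146.7509096    93.3       ]
[ 543.29948238 -149.87414675   88.3       ]
[ 544.2875337  -153.09575744   83.3       ]
[ 544.99104332 -156.39122328   78.3       ]
[0.04, -0.27]
[0.02, -0.27]
[-0.0, -0.27]
[-0.02, -0.27]
[-0.04, -0.27]
[-0.06, -0.26]
[-0.08, -0.26]
[-0.09, -0.25]
[-0.11, -0.25]
[-0.13, -0.24]
[-0.14, -0.23]
[-0.16, -0.22]
[-0.17, -0.21]
[-0.19, -0.19]
[-0.2, -0.18]
[-0.21, -0.16]
[-0.22, -0.15]
[-0.23, -0.13]
[-0.24, -0.12]
[-0.21904636 -0.08761454 -0.35      ]
```

Request:
move_arm:
  commands:
    - [[0.04, -0.27, 0], [0, 0, -4], 0]
    - [[0.02, -0.27, 0], [0, 0, -4], 0]
    - [[0, -0.27, 0], [0, 0, -4], 0]
    - [[-0.02, -0.27, 0], [0, 0, -4], 0]
    - [[-0.04, -0.27, 0], [0, 0, -4], 0]
    - [[-0.06, -0.26, 0], [0, 0, -4], 0]
    - [[-0.08, -0.26, 0], [0, 0, -4], 0]
    - [[0, 0, 0], [0, 0, 0], 0]

```text
t: 11.5
eef_pos: [543.3, -174.6, 42.5]
tcp_rot: [-3.14, -0.0, 0.877]
ft_force: [-1.1, 7.1, -0.0]
opening: 0.004
grip_force: 2.9
```

Request:
move_arm:
  commands:
    - [[-0.09, -0.25, 0], [0, 0, -4], 0]
    - [[-0.11, -0.25, 0], [0, 0, -4], 0]
    - [[-0.13, -0.24, 0], [0, 0, -4], 0]
    - [[-0.14, -0.23, 0], [0, 0, -4], 0]
    - [[-0.16, -0.22, 0], [0, 0, -4], 0]
    - [[-0.17, -0.21, 0], [0, 0, -4], 0]
    - [[-0.19, -0.19, 0], [0, 0, -4], 0]
    - [[0, 0, 0], [0, 0, 0], 0]

```text
t: 12.3
eef_pos: [533.7, -190.4, 42.5]
tcp_rot: [-3.14, -0.0, 0.388]
ft_force: [1.2, 7.9, 0.0]
opening: 0.002
grip_force: 3.5
```

Request:
move_arm:
  commands:
    - [[-0.2, -0.18, 0], [0, 0, -4], 0]
    - [[-0.21, -0.16, 0], [0, 0, -4], 0]
    - [[-0.22, -0.15, 0], [0, 0, -4], 0]
    - [[0, 0, 0], [0, 0, 0], 0]
    - [[0, 0, 0], [0, 0, 0], 0]
    - [[0, 0, 0], [0, 0, 0], 0]

```text
t: 12.9
eef_pos: [527.8, -195.3, 42.6]
tcp_rot: [-3.141, -0.0, 0.181]
ft_force: [2.6, 8.9, -2.0]
opening: 0.005
grip_force: 3.5
```

```bash
python3 -c "
from h import *
s=state();print(s['eef_pos'],np.degrees(s['tcp_rot'][2]),s['ft_force'],s['joints']);print(pose(1,-128))"
```

```text
[ 527.77894546 -195.31727452   42.58060741] 10.395404691749166 [ 2.59332966  8.87384906 -1.96814308] [-4.72203995e-01  6.33792471e-01  1.86632742e+00  1.33394156e-03
  6.41631088e-01  9.16089450e-01]
[ 527.11127028 -195.71663035   10.3       ]
```

Request:
move_arm:
  commands:
    - [[-0.03, 0.15, 0], [0, 0, 0], 0]
    - [[-0.02, 0.14, 0], [0, 0, 0], 0]
    - [[0, 0, 0], [0, 0, 0], 0]
    - [[0, 0, 0], [0, 0, 0], 0]

```text
t: 13.3
eef_pos: [527.5, -193.6, 42.8]
tcp_rot: [3.141, -0.001, 0.18]
ft_force: [3.4, 0.6, 0.1]
opening: 0.007
grip_force: 1.9
```

```bash
python3 - <<'E'
from h import *
s=state();print(s['eef_pos'],s['ft_force'],s['moment'])
a=read_camera("scene")[120:240,200:360];b=read_camera("top")[140:240,225:335]
f=lambda i,h:cv2.resize(i,(int(i.shape[1]*h/i.shape[0]),h),interpolation=cv2.INTER_CUBIC)
cv2.imwrite("pics/n3.png",np.hstack([f(a,320),f(b,320)]))
E
```

```text
[ 527.49172917 -193.55464713   42.82772404] [3.39443682 0.59528057 0.13005025] [ 0.08273156 -0.64128648 -0.04250793]
```

View pics/n3.png

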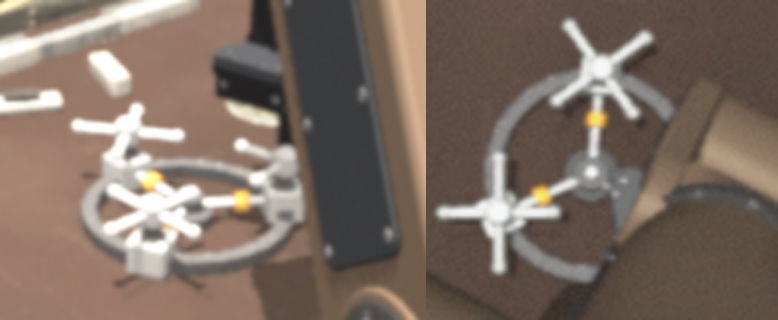

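Handle 1 spokes are visible at scene-crop (241,145) and (258,180), boss (286,153): measure the angle.

```bash
python3 - <<'E'
from h import *
g=lambda p:(np.array(p)+.5)/2.6667-.5+[200,120]
c=np.array(CC[1][:2])
for p in[(241,145),(258,180)]:
    q=onz("scene",g(p),54);d=q-c;print(q,np.hypot(*d),np.degrees(np.arctan2(d[1],d[0])))
# same view bias check: c2 balls (start 1.1+90k)
c=np.array(CC[2][:2])
for p in[(115,194),(192,190),(110,229),(192,226),(153,198)]:
    q=onz("scene",g(p),54);d=q-c;print(q,np.hypot(*d),np.degrees(np.arctan2(d[1],d[0])))
E
```

```text
[ 554.14817753 -153.96464732] 48.067179412572145 10.591911605193047
[ 497.56874669 -115.09511161] 48.60893605847962 101.06752832672281
[560.65038965  -4.69704597] 41.19016525346278 8.37999176596743
[522.52927036 -58.95843288] 48.33000523982513 -86.88143001983649
[519.41730384  38.00371478] 48.70610668770394 90.56783239927327
[478.91447536 -15.29250543] 41.2420214854629 -173.60656854794073
[534.24274308 -24.07655665] 19.612407977304404 -43.0037013019697
```

Request:
move_arm:
  commands:
    - [[-0.22, -0.12, 0], [0, 0, -4], 0]
    - [[-0.22, -0.11, 0], [0, 0, -4], 0]
    - [[-0.22, -0.09, 0], [0, 0, -4], 0]
    - [[0, 0, 0], [0, 0, 0], 0]
    - [[0, 0, 0], [0, 0, 0], 0]
    - [[0, 0, 0], [0, 0, 0], 0]

```text
t: 14.0
eef_pos: [521.3, -197.1, 42.9]
tcp_rot: [3.141, -0.002, -0.03]
ft_force: [6.2, -1.3, -0.2]
opening: 0.003
grip_force: 3.0
```

```bash
python3 - <<'E'
from h import *
s=state();print(s['eef_pos'],np.degrees(s['tcp_rot'][2]),s['ft_force'])
CC[1]=(506.9,-162,48.3);print(pose(1,-140))
# signed spoke offset: perpendicular distance finger->spoke line if spoke at given angle
for ang in(-88,-90,-92,-94):
    t=np.radians(ang);d=s['eef_pos'][:2]-CC[1][:2];print(ang,d@[-np.sin(t),np.cos(t)],d@[np.cos(t),np.sin(t)])
a=read_camera("scene");cv2.imwrite("pics/s4.png",a)
b=cv2.imread("pics/n3.png")
i=cv2.resize(a[120:240,200:360],(426,320),interpolation=cv2.INTER_CUBIC)
cv2.imwrite("pics/n4.png",cv2.resize(i[110:210,200:320],None,fx=5,fy=5,interpolation=cv2.INTER_CUBIC))
E
```

```text
[ 521.30178575 -197.07224936   42.89097098] -1.6992882885726601 [ 6.1538298  -1.28539719 -0.19422768]
[ 519.82585325 -198.39948238   -1.7       ]
-88 13.169008719833824 35.55349937249603
-90 14.401785749649205 35.07224936490866
-92 15.61701642195367 34.54826922393601
-94 16.813220165364946 33.98219733866691
```

View pics/n4.png

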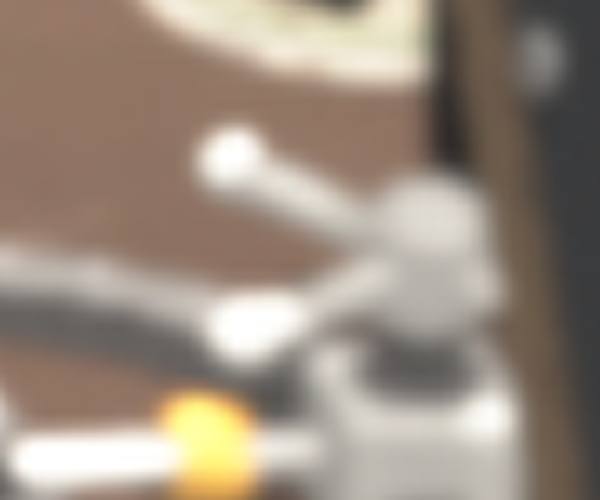

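```bash
python3 - <<'E'
from h import *
g=lambda p:(np.array(p)+.5)/2.6667-.5+[200,120]
for cy in(-162.8,-161.5):
  c=np.array([506.9,cy])
  for p in[(246.4,141.4),(247.5,176.6)]:
    q=onz("scene",g(p),54);d=q-c;print(q,np.hypot(*d),np.degrees(np.arctan2(d[1],d[0])))
E
```

```text
[ 555.96928186 -163.15999324] 49.070602374476934 -0.4203388085596962
[ 507.92663035 -112.87163237] 49.938921336073605 88.8220464356086
[ 555.96928186 -163.15999324] 49.09735226901326 -1.9375532993571656
[ 507.92663035 -112.87163237] 48.639203410100734 88.79056500236005
```

Request:
move_arm:
  commands:
    - [[-0.1, -0.03, 0], [0, 0, -1.5], 0]
    - [[-0.1, -0.03, 0], [0, 0, -1.5], 0]
    - [[0, 0, 0], [0, 0, 0], 0]
    - [[0, 0, 0], [0, 0, 0], 0]
    - [[0, 0, 0], [0, 0, 0], 0]

```text
t: 14.55
eef_pos: [519.5, -197.8, 43.0]
tcp_rot: [3.14, -0.003, -0.082]
ft_force: [7.6, -1.2, -0.5]
opening: 0.002
grip_force: 3.4
```

Request:
move_arm:
  commands:
    - [[0.3, 0, 0], [0, 0, 3], 0]
    - [[0.4, 0.03, 0], [0, 0, 3], 0]
    - [[0, 0, 0], [0, 0, 0], 0]
    - [[0, 0, 1], [0, 0, 0], 0]
    - [[0, 0, 3], [0, 0, 0], 0]
    - [[0, 0, 4], [0, 0, 0], 0]
    - [[0, 0, 0], [0, 0, 0], 0]

```text
t: 15.25
eef_pos: [526.9, -197.7, 127.6]
tcp_rot: [3.138, -0.006, 0.021]
ft_force: [-0.0, -0.1, -0.3]
opening: 0.005
grip_force: 0.0
```

```bash
sed -i 's/36\*/31*/g; s/^CC=.*/CC={1:(506.9,-162.0,48.3),2:(519.4,-10.7,91.1),3:(644.4,-97.0,36.0)}/' h.py; python3 - <<'E'
from h import *
s=state();p=s['eef_pos'];y=np.degrees(s['tcp_rot'][2]);q=pose(2,25);print(p,y,q,(q[:2]-p[:2])/10,(q[2]-y))
print("scan2");steps(2,25,-75,5)
E
```

```text
[ 526.91424583 -197.65283726  127.56936651] 1.2275135407892424 [493.18949967  10.97970647 206.1       ] [-3.37247462 20.86325437] 204.87248645921076
scan2
[0.2, 0.22]
[0.22, 0.2]
[0.23, 0.18]
[0.25, 0.16]
[0.26, 0.14]
[0.27, 0.12]
[0.28, 0.09]
[0.29, 0.07]
[0.29, 0.04]
[0.3, 0.02]
[0.3, -0.01]
[0.29, -0.04]
[0.29, -0.06]
[0.28, -0.09]
[0.27, -0.11]
[0.26, -0.14]
[0.25, -0.16]
[0.24, -0.18]
[0.22, -0.2]
[0.2, -0.22]
```

Request:
move_arm:
  commands:
    - [[-0.13, 0.802, 0], [0, 0, 7.88], 0]
    - [[-0.13, 0.802, 0], [0, 0, 7.88], 0]
    - [[-0.13, 0.802, 0], [0, 0, 7.88], 0]
    - [[-0.13, 0.802, 0], [0, 0, 7.88], 0]
    - [[-0.13, 0.802, 0], [0, 0, 7.88], 0]
    - [[-0.13, 0.802, 0], [0, 0, 7.88], 0]
    - [[-0.13, 0.802, 0], [0, 0, 7.88], 0]
    - [[-0.13, 0.802, 0], [0, 0, 7.88], 0]
    - [[-0.13, 0.802, 0], [0, 0, 7.88], 0]
    - [[-0.13, 0.802, 0], [0, 0, 7.88], 0]

```text
t: 16.25
eef_pos: [511.9, -116.3, 122.6]
tcp_rot: [-3.141, -0.0, 1.402]
ft_force: [-0.3, 0.2, 0.2]
opening: 0.005
grip_force: 0.0
```

Request:
move_arm:
  commands:
    - [[-0.13, 0.802, 0], [0, 0, 7.88], 0]
    - [[-0.13, 0.802, 0], [0, 0, 7.88], 0]
    - [[-0.13, 0.802, 0], [0, 0, 7.88], 0]
    - [[-0.13, 0.802, 0], [0, 0, 7.88], 0]
    - [[-0.13, 0.802, 0], [0, 0, 7.88], 0]
    - [[-0.13, 0.802, 0], [0, 0, 7.88], 0]
    - [[-0.13, 0.802, 0], [0, 0, 7.88], 0]
    - [[-0.13, 0.802, 0], [0, 0, 7.88], 0]
    - [[-0.13, 0.802, 0], [0, 0, 7.88], 0]
    - [[-0.13, 0.802, 0], [0, 0, 7.88], 0]

```text
t: 17.25
eef_pos: [498.9, -36.1, 122.7]
tcp_rot: [-3.142, -0.001, 2.778]
ft_force: [0.5, 0.1, -0.2]
opening: 0.005
grip_force: 0.0
```

Request:
move_arm:
  commands:
    - [[-0.13, 0.802, 0], [0, 0, 7.88], 0]
    - [[-0.13, 0.802, 0], [0, 0, 7.88], 0]
    - [[-0.13, 0.802, 0], [0, 0, 7.88], 0]
    - [[-0.13, 0.802, 0], [0, 0, 7.88], 0]
    - [[-0.13, 0.802, 0], [0, 0, 7.88], 0]
    - [[-0.13, 0.802, 0], [0, 0, 7.88], 0]
    - [[0, 0, 0], [0, 0, 0], 0]
    - [[0, 0, 0], [0, 0, 0], 0]

```text
t: 18.05
eef_pos: [491.5, 11.6, 122.7]
tcp_rot: [3.141, -0.0, -2.689]
ft_force: [-0.3, 0.2, 0.6]
opening: 0.005
grip_force: 0.0
```

```bash
python3 - <<'E'
from h import *
s=state();print(s['joints'],s['eef_pos'],s['tcp_rot'],pose(2,25))
a=read_camera("top")[140:240,225:335];b=read_camera("scene")[140:240,220:340]
f=lambda i:cv2.resize(i,(0,0),fx=3.4,fy=3.4,interpolation=cv2.INTER_CUBIC)
cv2.imwrite("pics/n5.png",np.hstack([f(a),f(b)]))
E
```

```text
[-1.10889398e-01  4.31524777e-01  1.98055863e+00 -1.31912368e-05
  7.29722911e-01 -2.13430780e+00] [491.47684291  11.58078976 122.7140317 ] [ 3.14148596e+00 -1.85324678e-04 -2.68896074e+00] [493.18949967  10.97970647 206.1       ]
```

View pics/n5.png

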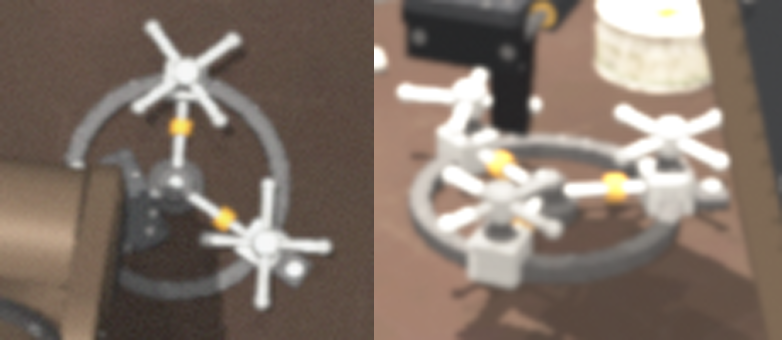

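Handle 1 in the top crop: balls (268,185), (325,247), (262,302), (207,239), i.e. spokes about −3°, a quarter turn past the bite. Now handle 2: descend and scan.

Request:
move_arm:
  commands:
    - [[0.17, -0.06, -2], [0, 0, 0], 0]
    - [[0, 0, -2], [0, 0, 0], 0]
    - [[0, 0, -1.5], [0, 0, 0], 0]
    - [[0, 0, -0.6], [0, 0, 0], 0]
    - [[0, 0, -0.6], [0, 0, 0], 0]
    - [[0, 0, 0], [0, 0, 0], 0]

```text
t: 18.75
eef_pos: [493.3, 11.0, 55.4]
tcp_rot: [3.141, -0.0, -2.686]
ft_force: [0.5, -0.4, 0.9]
opening: 0.003
grip_force: 0.0
```

Request:
move_arm:
  commands:
    - [[0, 0, -0.6], [0, 0, 0], 0]
    - [[0, 0, -0.6], [0, 0, 0], 0]
    - [[0, 0, 0], [0, 0, 0], 0]
    - [[0, 0, 0], [0, 0, 0], 0]

```text
t: 19.15
eef_pos: [493.3, 11.1, 43.6]
tcp_rot: [3.141, -0.0, -2.685]
ft_force: [0.1, 1.0, 0.4]
opening: 0.002
grip_force: 0.0
```

Request:
move_arm:
  commands:
    - [[0.2, 0.22, 0], [0, 0, -5], 0]
    - [[0.22, 0.2, 0], [0, 0, -5], 0]
    - [[0.23, 0.18, 0], [0, 0, -5], 0]
    - [[0, 0, 0], [0, 0, 0], 0]
    - [[0, 0, 0], [0, 0, 0], 0]

```text
t: 19.65
eef_pos: [499.9, 17.1, 43.8]
tcp_rot: [3.142, 0.0, -2.944]
ft_force: [-0.2, 0.7, -0.3]
opening: 0.002
grip_force: 0.0
```

Request:
move_arm:
  commands:
    - [[0.12, 0.08, 0], [0, 0, -2.5], 0]
    - [[0.13, 0.08, 0], [0, 0, -2.5], 0]
    - [[0, 0, 0], [0, 0, 0], 0]
    - [[0, 0, 0], [0, 0, 0], 0]

```text
t: 20.05
eef_pos: [502.3, 18.6, 43.7]
tcp_rot: [3.142, 0.0, -3.031]
ft_force: [0.3, -0.2, -0.2]
opening: 0.008
grip_force: 0.0
```

Request:
move_arm:
  commands:
    - [[0.13, 0.07, 0], [0, 0, -2.5], 0]
    - [[0.13, 0.07, 0], [0, 0, -2.5], 0]
    - [[0, 0, 0], [0, 0, 0], 0]
    - [[0, 0, 0], [0, 0, 0], 0]

```text
t: 20.45
eef_pos: [504.8, 20.0, 43.7]
tcp_rot: [3.142, -0.0, -3.119]
ft_force: [-0.4, -0.3, -0.2]
opening: 0.004
grip_force: 0.2
```

Request:
move_arm:
  commands:
    - [[0.13, 0.06, 0], [0, 0, -2.5], 0]
    - [[0.14, 0.06, 0], [0, 0, -2.5], 0]
    - [[0, 0, 0], [0, 0, 0], 0]
    - [[0, 0, 0], [0, 0, 0], 0]

```text
t: 20.85
eef_pos: [507.6, 21.2, 43.7]
tcp_rot: [3.142, 0.0, 3.077]
ft_force: [-0.0, -1.2, -0.0]
opening: 0.005
grip_force: 0.2
```

Request:
move_arm:
  commands:
    - [[0.14, 0.05, 0], [0, 0, -2.5], 0]
    - [[0.14, 0.04, 0], [0, 0, -2.5], 0]
    - [[0, 0, 0], [0, 0, 0], 0]
    - [[0, 0, 0], [0, 0, 0], 0]

```text
t: 21.25
eef_pos: [510.4, 22.1, 43.7]
tcp_rot: [3.142, 0.0, 2.99]
ft_force: [0.3, -0.4, 0.5]
opening: 0.003
grip_force: 0.2
```

Request:
move_arm:
  commands:
    - [[0.14, 0.04, 0], [0, 0, -2.5], 0]
    - [[0.15, 0.03, 0], [0, 0, -2.5], 0]
    - [[0, 0, 0], [0, 0, 0], 0]
    - [[0, 0, 0], [0, 0, 0], 0]

```text
t: 21.65
eef_pos: [513.3, 22.9, 43.7]
tcp_rot: [3.141, 0.0, 2.902]
ft_force: [-0.7, 0.9, 0.0]
opening: 0.005
grip_force: 0.2
```

Request:
move_arm:
  commands:
    - [[0.14, 0.02, 0], [0, 0, -2.5], 0]
    - [[0.15, 0.02, 0], [0, 0, -2.5], 0]
    - [[0, 0, 0], [0, 0, 0], 0]
    - [[0, 0, 0], [0, 0, 0], 0]

```text
t: 22.05
eef_pos: [516.2, 23.3, 43.7]
tcp_rot: [3.141, 0.0, 2.815]
ft_force: [-0.1, -0.2, -0.1]
opening: 0.008
grip_force: 0.2
```

Request:
move_arm:
  commands:
    - [[0.15, 0.01, 0], [0, 0, -2.5], 0]
    - [[0.15, 0.01, 0], [0, 0, -2.5], 0]
    - [[0, 0, 0], [0, 0, 0], 0]
    - [[0, 0, 0], [0, 0, 0], 0]

```text
t: 22.45
eef_pos: [519.2, 23.5, 43.7]
tcp_rot: [3.141, 0.0, 2.728]
ft_force: [-0.6, -0.6, -0.1]
opening: 0.005
grip_force: 0.2
```

Request:
move_arm:
  commands:
    - [[0.15, 0, 0], [0, 0, -2.5], 0]
    - [[0.15, -0.01, 0], [0, 0, -2.5], 0]
    - [[0, 0, 0], [0, 0, 0], 0]
    - [[0, 0, 0], [0, 0, 0], 0]

```text
t: 22.85
eef_pos: [522.2, 23.4, 43.7]
tcp_rot: [3.141, 0.0, 2.641]
ft_force: [-0.6, 0.5, 0.3]
opening: 0.007
grip_force: 0.2
```

Request:
move_arm:
  commands:
    - [[0.15, -0.02, 0], [0, 0, -2.5], 0]
    - [[0.14, -0.02, 0], [0, 0, -2.5], 0]
    - [[0, 0, 0], [0, 0, 0], 0]
    - [[0, 0, 0], [0, 0, 0], 0]

```text
t: 23.25
eef_pos: [524.3, 23.3, 43.6]
tcp_rot: [-3.141, -0.002, 2.553]
ft_force: [-5.6, 2.4, 1.5]
opening: 0.001
grip_force: 2.7
```

Request:
move_arm:
  commands:
    - [[0.15, -0.03, 0], [0, 0, -2.5], 0]
    - [[0.14, -0.03, 0], [0, 0, -2.5], 0]
    - [[0, 0, 0], [0, 0, 0], 0]
    - [[0, 0, 0], [0, 0, 0], 0]

```text
t: 23.65
eef_pos: [526.9, 22.8, 43.5]
tcp_rot: [-3.141, -0.002, 2.465]
ft_force: [-6.7, 5.3, 2.4]
opening: 0.005
grip_force: 3.6
```

Request:
move_arm:
  commands:
    - [[0.14, -0.04, 0], [0, 0, -2.5], 0]
    - [[0.14, -0.05, 0], [0, 0, -2.5], 0]
    - [[0, 0, 0], [0, 0, 0], 0]
    - [[0, 0, 0], [0, 0, 0], 0]

```text
t: 24.05
eef_pos: [529.7, 22.0, 43.5]
tcp_rot: [-3.14, -0.002, 2.378]
ft_force: [-6.5, 5.0, 1.6]
opening: 0.01
grip_force: 3.7
```

Request:
move_arm:
  commands:
    - [[0.14, -0.05, 0], [0, 0, -2.5], 0]
    - [[0.13, -0.06, 0], [0, 0, -2.5], 0]
    - [[0, 0, 0], [0, 0, 0], 0]
    - [[0, 0, 0], [0, 0, 0], 0]

```text
t: 24.45
eef_pos: [532.4, 20.9, 43.5]
tcp_rot: [-3.14, -0.002, 2.291]
ft_force: [-5.9, 5.1, 2.3]
opening: 0.008
grip_force: 3.8
```

Request:
move_arm:
  commands:
    - [[0.13, -0.07, 0], [0, 0, -2.5], 0]
    - [[0.13, -0.07, 0], [0, 0, -2.5], 0]
    - [[0, 0, 0], [0, 0, 0], 0]
    - [[0, 0, 0], [0, 0, 0], 0]

```text
t: 24.85
eef_pos: [535.0, 19.6, 43.5]
tcp_rot: [-3.14, -0.002, 2.204]
ft_force: [-5.8, 5.9, 2.7]
opening: 0.009
grip_force: 3.9
```

Request:
move_arm:
  commands:
    - [[0.13, -0.08, 0], [0, 0, -2.5], 0]
    - [[0.12, -0.08, 0], [0, 0, -2.5], 0]
    - [[0, 0, 0], [0, 0, 0], 0]
    - [[0, 0, 0], [0, 0, 0], 0]

```text
t: 25.25
eef_pos: [537.5, 18.0, 43.5]
tcp_rot: [-3.14, -0.002, 2.116]
ft_force: [-5.7, 6.1, 2.7]
opening: 0.003
grip_force: 4.0
```

Request:
move_arm:
  commands:
    - [[0.12, -0.09, 0], [0, 0, -2.5], 0]
    - [[0.12, -0.09, 0], [0, 0, -2.5], 0]
    - [[0, 0, 0], [0, 0, 0], 0]
    - [[0, 0, 0], [0, 0, 0], 0]

```text
t: 25.65
eef_pos: [539.8, 16.3, 43.5]
tcp_rot: [-3.14, -0.002, 2.029]
ft_force: [-5.4, 6.0, 2.2]
opening: 0.006
grip_force: 4.0
```

```bash
python3 - <<'E'
from h import *
s=state();print(s['eef_pos'],np.degrees(s['tcp_rot'][2]),s['ft_force'],pose(2,-65))
steps(2,-65,-165,5)
E
```

```text
[539.83639272  16.26121392  43.45865563] 116.24644195495479 [-5.42681289  5.95666503  2.23078194] [541.07970647  15.51050033 116.1       ]
[0.22, -0.2]
[0.2, -0.22]
[0.18, -0.23]
[0.16, -0.25]
[0.14, -0.26]
[0.12, -0.27]
[0.09, -0.28]
[0.07, -0.29]
[0.04, -0.29]
[0.02, -0.3]
[-0.01, -0.3]
[-0.04, -0.29]
[-0.06, -0.29]
[-0.09, -0.28]
[-0.11, -0.27]
[-0.14, -0.26]
[-0.16, -0.25]
[-0.18, -0.24]
[-0.2, -0.22]
[-0.22, -0.2]
```

Request:
move_arm:
  commands:
    - [[0.22, -0.2, 0], [0, 0, -5], 0]
    - [[0.2, -0.22, 0], [0, 0, -5], 0]
    - [[0.18, -0.23, 0], [0, 0, -5], 0]
    - [[0.16, -0.25, 0], [0, 0, -5], 0]
    - [[0.14, -0.26, 0], [0, 0, -5], 0]
    - [[0, 0, 0], [0, 0, 0], 0]

```text
t: 26.25
eef_pos: [548.8, 4.8, 43.4]
tcp_rot: [-3.139, -0.001, 1.589]
ft_force: [-6.0, 7.9, 2.3]
opening: 0.004
grip_force: 3.9
```

Request:
move_arm:
  commands:
    - [[0.12, -0.27, 0], [0, 0, -5], 0]
    - [[0.09, -0.28, 0], [0, 0, -5], 0]
    - [[0.07, -0.29, 0], [0, 0, -5], 0]
    - [[0.04, -0.29, 0], [0, 0, -5], 0]
    - [[0.02, -0.3, 0], [0, 0, -5], 0]
    - [[0, 0, 0], [0, 0, 0], 0]
    - [[0, 0, 0], [0, 0, 0], 0]

```text
t: 26.95
eef_pos: [552.9, -9.3, 43.5]
tcp_rot: [-3.14, -0.001, 1.156]
ft_force: [-2.0, 9.2, 0.8]
opening: 0.003
grip_force: 3.7
```

```bash
python3 - <<'E'
from h import *
s=state();d=s['eef_pos'][:2]-CC[2][:2];print(s['eef_pos'],np.degrees(s['tcp_rot'][2]),s['ft_force'],pose(2,-115),np.hypot(*d),np.degrees(np.arctan2(d[1],d[0])))
E
```

```text
[552.86530179  -9.27476143  43.47363886] 66.22306217448127 [-1.99938052  9.21594901  0.76607181] [553.41385483 -10.45983382  66.1       ] 33.49563746236118 2.4386702846424004
```

Request:
move_arm:
  commands:
    - [[-0.01, -0.3, 0], [0, 0, -5], 0]
    - [[-0.04, -0.3, 0], [0, 0, -5.3], 0]
    - [[0, 0, 0], [0, 0, 0], 0]
    - [[0, 0, 0], [0, 0, 0], 0]
    - [[0, 0, 0], [0, 0, 0], 0]

```text
t: 27.45
eef_pos: [552.9, -15.3, 43.6]
tcp_rot: [-3.141, -0.001, 0.976]
ft_force: [-0.9, 9.8, -1.2]
opening: 0.005
grip_force: 3.7
```

```bash
python3 - <<'E'
from h import *
s=state();d=s['eef_pos'][:2]-CC[2][:2];print(s['eef_pos'],np.degrees(s['tcp_rot'][2]),s['ft_force'],np.hypot(*d),np.degrees(np.arctan2(d[1],d[0])))
a=read_camera("top")[140:240,225:335];b=read_camera("scene")[140:240,220:340]
f=lambda i:cv2.resize(i,(0,0),fx=3.4,fy=3.4,interpolation=cv2.INTER_CUBIC)
cv2.imwrite("pics/n6.png",np.hstack([f(a),f(b)]))
E
```

```text
[552.85347494 -15.316819    43.58253216] 55.93729595925947 [-0.92893488  9.84003287 -1.20088192] 33.77054934870582 -7.857593379739958
```

View pics/n6.png

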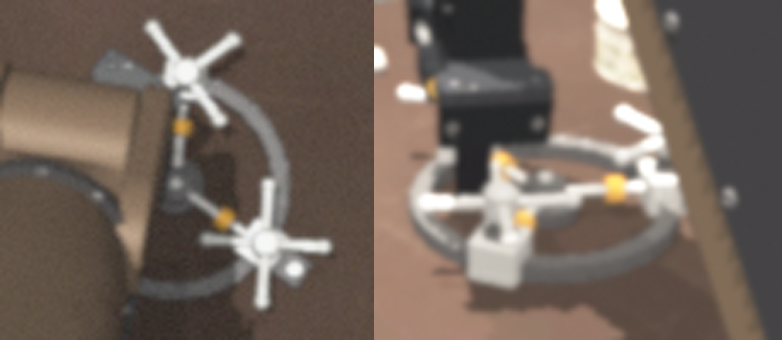

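Request:
move_arm:
  commands:
    - [[0.15, 0.25, 0], [0, 0, 3], 0]
    - [[0.2, 0.3, 0], [0, 0, 3], 0]
    - [[0, 0, 0], [0, 0, 0], 0]
    - [[0, 0, 1], [0, 0, 0], 0]
    - [[0, 0, 3], [0, 0, 0], 0]
    - [[0, 0, 4], [0, 0, 0], 0]
    - [[0, 0, 0], [0, 0, 0], 0]

```text
t: 28.25
eef_pos: [558.5, -11.2, 128.7]
tcp_rot: [3.134, -0.003, 1.079]
ft_force: [0.5, 0.0, -0.3]
opening: 0.004
grip_force: 0.0
```

```bash
python3 - <<'E'
from h import *
g=lambda p:(np.array(p)+.5)/3.4-.5+[220,140]
c=np.array(CC[2][:2])
for p in[(56,201),(202,196)]:
    q=onz("scene",g(p),54);d=q-c;print(q,np.hypot(*d),np.degrees(np.arctan2(d[1],d[0])))
s=state();p=s['eef_pos'];y=np.degrees(s['tcp_rot'][2]);q=pose(3,25);print(p,y,q,(q[:2]-p[:2])/120,(q[2]-y)/12)
steps(3,25,-75,5)
E
```

```text
[548.72464115  25.99837499] 46.97558200931766 51.37263006975831
[490.58461884 -50.22238745] 48.911607020162734 -126.09541948729904
[558.49806849 -11.23185264 128.65685033] 61.82510028319594 [647.18442233 -63.0994544  151.        ] [ 0.73905295 -0.43223001] 7.431241643067005
[0.29, -0.04]
[0.29, -0.06]
[0.28, -0.09]
[0.27, -0.11]
[0.26, -0.14]
[0.25, -0.16]
[0.24, -0.18]
[0.22, -0.2]
[0.2, -0.22]
[0.18, -0.23]
[0.16, -0.25]
[0.14, -0.26]
[0.12, -0.27]
[0.09, -0.28]
[0.07, -0.29]
[0.04, -0.29]
[0.01, -0.3]
[-0.01, -0.3]
[-0.04, -0.29]
[-0.06, -0.29]
```

Request:
move_arm:
  commands:
    - [[0.739, -0.432, 0], [0, 0, 7.43], 0]
    - [[0.739, -0.432, 0], [0, 0, 7.43], 0]
    - [[0.739, -0.432, 0], [0, 0, 7.43], 0]
    - [[0.739, -0.432, 0], [0, 0, 7.43], 0]
    - [[0.739, -0.432, 0], [0, 0, 7.43], 0]
    - [[0.739, -0.432, 0], [0, 0, 7.43], 0]
    - [[0.739, -0.432, 0], [0, 0, 7.43], 0]
    - [[0.739, -0.432, 0], [0, 0, 7.43], 0]
    - [[0.739, -0.432, 0], [0, 0, 7.43], 0]
    - [[0.739, -0.432, 0], [0, 0, 7.43], 0]

```text
t: 29.25
eef_pos: [630.5, -54.4, 123.7]
tcp_rot: [3.142, -0.0, 2.381]
ft_force: [-0.5, 0.1, -1.1]
opening: 0.006
grip_force: 0.0
```

Request:
move_arm:
  commands:
    - [[0.739, -0.432, 0], [0, 0, 7.43], 0]
    - [[0.739, -0.432, 0], [0, 0, 7.43], 0]
    - [[0, 0, 0], [0, 0, 0], 0]
    - [[0, 0, 0], [0, 0, 0], 0]
    - [[0, 0, 0], [0, 0, 0], 0]

```text
t: 29.75
eef_pos: [644.7, -62.5, 123.7]
tcp_rot: [3.142, -0.0, 2.633]
ft_force: [0.3, -0.7, 0.7]
opening: 0.004
grip_force: 0.0
```

Request:
move_arm:
  commands:
    - [[0.25, -0.06, -2], [0, 0, 0], 0]
    - [[0, 0, -2], [0, 0, 0], 0]
    - [[0, 0, -1.5], [0, 0, 0], 0]
    - [[0, 0, -0.6], [0, 0, 0], 0]
    - [[0, 0, -0.6], [0, 0, 0], 0]
    - [[0, 0, 0], [0, 0, 0], 0]

```text
t: 30.35
eef_pos: [647.6, -63.2, 56.4]
tcp_rot: [-3.142, -0.0, 2.636]
ft_force: [0.1, -0.7, 0.5]
opening: 0.001
grip_force: 0.0
```

Request:
move_arm:
  commands:
    - [[0, 0, -0.6], [0, 0, 0], 0]
    - [[0, 0, -0.6], [0, 0, 0], 0]
    - [[0, 0, 0], [0, 0, 0], 0]
    - [[0, 0, 0], [0, 0, 0], 0]

```text
t: 30.75
eef_pos: [647.6, -63.3, 44.6]
tcp_rot: [3.142, -0.0, 2.636]
ft_force: [-0.1, -0.2, -0.3]
opening: 0.005
grip_force: 0.0
```

Request:
move_arm:
  commands:
    - [[0.29, -0.04, 0], [0, 0, -5], 0]
    - [[0.29, -0.06, 0], [0, 0, -5], 0]
    - [[0.28, -0.09, 0], [0, 0, -5], 0]
    - [[0, 0, 0], [0, 0, 0], 0]
    - [[0, 0, 0], [0, 0, 0], 0]

```text
t: 31.25
eef_pos: [656.2, -65.1, 44.8]
tcp_rot: [3.141, 0.0, 2.377]
ft_force: [-0.1, 0.2, 0.6]
opening: 0.008
grip_force: 0.0
```

Request:
move_arm:
  commands:
    - [[0.14, -0.05, 0], [0, 0, -2.5], 0]
    - [[0.13, -0.06, 0], [0, 0, -2.5], 0]
    - [[0, 0, 0], [0, 0, 0], 0]
    - [[0, 0, 0], [0, 0, 0], 0]

```text
t: 31.65
eef_pos: [658.8, -66.2, 44.7]
tcp_rot: [-3.142, -0.0, 2.289]
ft_force: [-0.9, 1.5, 0.4]
opening: 0.004
grip_force: 0.2
```

Request:
move_arm:
  commands:
    - [[0.13, -0.07, 0], [0, 0, -2.5], 0]
    - [[0.13, -0.07, 0], [0, 0, -2.5], 0]
    - [[0, 0, 0], [0, 0, 0], 0]
    - [[0, 0, 0], [0, 0, 0], 0]

```text
t: 32.05
eef_pos: [661.4, -67.6, 44.7]
tcp_rot: [3.142, -0.0, 2.202]
ft_force: [-0.0, 0.0, -0.5]
opening: 0.005
grip_force: 0.2
```

Request:
move_arm:
  commands:
    - [[0.13, -0.08, 0], [0, 0, -2.5], 0]
    - [[0.12, -0.08, 0], [0, 0, -2.5], 0]
    - [[0, 0, 0], [0, 0, 0], 0]
    - [[0, 0, 0], [0, 0, 0], 0]

```text
t: 32.45
eef_pos: [664.0, -69.2, 44.7]
tcp_rot: [3.141, 0.0, 2.115]
ft_force: [0.1, 0.4, 0.1]
opening: 0.0
grip_force: 0.2
```

Request:
move_arm:
  commands:
    - [[0.12, -0.09, 0], [0, 0, -2.5], 0]
    - [[0.12, -0.09, 0], [0, 0, -2.5], 0]
    - [[0, 0, 0], [0, 0, 0], 0]
    - [[0, 0, 0], [0, 0, 0], 0]

```text
t: 32.85
eef_pos: [665.8, -70.3, 44.5]
tcp_rot: [-3.141, -0.002, 2.027]
ft_force: [-3.4, 3.9, 2.2]
opening: 0.005
grip_force: 2.5
```

Request:
move_arm:
  commands:
    - [[0.11, -0.1, 0], [0, 0, -2.5], 0]
    - [[0.11, -0.1, 0], [0, 0, -2.5], 0]
    - [[0, 0, 0], [0, 0, 0], 0]
    - [[0, 0, 0], [0, 0, 0], 0]

```text
t: 33.25
eef_pos: [667.8, -72.0, 44.5]
tcp_rot: [-3.14, -0.002, 1.94]
ft_force: [-3.6, 6.0, 2.3]
opening: 0.003
grip_force: 3.3
```

Request:
move_arm:
  commands:
    - [[0.1, -0.11, 0], [0, 0, -2.5], 0]
    - [[0.1, -0.11, 0], [0, 0, -2.5], 0]
    - [[0, 0, 0], [0, 0, 0], 0]
    - [[0, 0, 0], [0, 0, 0], 0]

```text
t: 33.65
eef_pos: [669.7, -74.1, 44.5]
tcp_rot: [-3.14, -0.002, 1.853]
ft_force: [-3.6, 5.6, 2.4]
opening: 0.004
grip_force: 3.4
```

Request:
move_arm:
  commands:
    - [[0.09, -0.11, 0], [0, 0, -2.5], 0]
    - [[0.09, -0.12, 0], [0, 0, -2.5], 0]
    - [[0, 0, 0], [0, 0, 0], 0]
    - [[0, 0, 0], [0, 0, 0], 0]

```text
t: 34.05
eef_pos: [671.6, -76.4, 44.5]
tcp_rot: [-3.14, -0.002, 1.765]
ft_force: [-4.1, 6.3, 2.1]
opening: 0.007
grip_force: 3.5
```

Request:
move_arm:
  commands:
    - [[0.16, -0.25, 0], [0, 0, -5], 0]
    - [[0.14, -0.26, 0], [0, 0, -5], 0]
    - [[0.12, -0.27, 0], [0, 0, -5], 0]
    - [[0.09, -0.28, 0], [0, 0, -5], 0]
    - [[0.07, -0.29, 0], [0, 0, -5], 0]
    - [[0.04, -0.29, 0], [0, 0, -5], 0]
    - [[0, 0, 0], [0, 0, 0], 0]

```text
t: 34.75
eef_pos: [677.9, -92.6, 44.5]
tcp_rot: [-3.139, -0.001, 1.238]
ft_force: [-2.2, 8.9, 1.1]
opening: 0.004
grip_force: 3.3
```

Request:
move_arm:
  commands:
    - [[0.01, -0.3, 0], [0, 0, -5], 0]
    - [[-0.01, -0.3, 0], [0, 0, -5], 0]
    - [[-0.04, -0.29, 0], [0, 0, -5], 0]
    - [[-0.06, -0.29, 0], [0, 0, -5], 0]
    - [[-0.09, -0.28, 0], [0, 0, -5], 0]
    - [[-0.11, -0.27, 0], [0, 0, -5], 0]
    - [[0, 0, 0], [0, 0, 0], 0]
    - [[0, 0, 0], [0, 0, 0], 0]

```text
t: 35.55
eef_pos: [675.8, -109.8, 44.6]
tcp_rot: [-3.141, -0.001, 0.718]
ft_force: [0.9, 8.4, -0.0]
opening: 0.006
grip_force: 3.2
```

```bash
python3 - <<'E'
from h import *
s=state();d=s['eef_pos'][:2]-CC[3][:2];print(s['eef_pos'],np.degrees(s['tcp_rot'][2]),s['ft_force'],np.hypot(*d),np.degrees(np.arctan2(d[1],d[0])))
E
```

```text
[ 675.78725721 -109.81806578   44.62596231] 41.12754656305368 [ 0.89233644  8.35465189 -0.02914059] 33.90372731522781 -22.21433774826483
```

Need 16.2° more.

Request:
move_arm:
  commands:
    - [[-0.14, -0.26, 0], [0, 0, -5], 0]
    - [[-0.16, -0.25, 0], [0, 0, -5], 0]
    - [[-0.18, -0.24, 0], [0, 0, -5], 0]
    - [[-0.04, -0.05, 0], [0, 0, -1.2], 0]
    - [[0, 0, 0], [0, 0, 0], 0]
    - [[0, 0, 0], [0, 0, 0], 0]
    - [[0, 0, 0], [0, 0, 0], 0]

```text
t: 36.25
eef_pos: [671.2, -117.8, 44.7]
tcp_rot: [-3.141, -0.002, 0.435]
ft_force: [4.2, 8.1, -0.5]
opening: 0.006
grip_force: 3.7
```

```bash
python3 - <<'E'
from h import *
s=state();d=s['eef_pos'][:2]-CC[3][:2];print(s['eef_pos'],np.degrees(s['tcp_rot'][2]),s['ft_force'],np.hypot(*d),np.degrees(np.arctan2(d[1],d[0])))
E
```

```text
[ 671.15762571 -117.7989139    44.68912628] 24.93880391551553 [ 4.23628244  8.12171752 -0.49586388] 33.89049059947793 -37.858205421006396
```

Request:
move_arm:
  commands:
    - [[0.3, 0.12, 0], [0, 0, 3], 0]
    - [[0.34, 0.16, 0], [0, 0, 3], 0]
    - [[0, 0, 0], [0, 0, 0], 0]
    - [[0, 0, 1], [0, 0, 0], 0]
    - [[0, 0, 3], [0, 0, 0], 0]
    - [[0, 0, 4], [0, 0, 0], 0]
    - [[0, 0, 4], [0, 0, 0], 0]
    - [[0, 0, 3], [0, 0, 0], 0]

```text
t: 37.05
eef_pos: [677.0, -116.7, 198.2]
tcp_rot: [3.139, -0.002, 0.537]
ft_force: [0.9, -0.2, -0.1]
opening: 0.005
grip_force: 0.0
```

Request:
move_arm:
  commands:
    - [[-1, -3, 0], [0, 0, 0], 0]
    - [[-1, -3, 0], [0, 0, 0], 0]
    - [[-1, -3, 0], [0, 0, 0], 0]
    - [[-1, -3, 0], [0, 0, 0], 0]
    - [[-1, -3, 0], [0, 0, 0], 0]
    - [[-1, -3, 0], [0, 0, 0], 0]
    - [[-1, -3, 0], [0, 0, 0], 0]
    - [[-1, -3, 0], [0, 0, 0], 0]
    - [[-1, -3, 0], [0, 0, 0], 0]
    - [[0, 0, 0], [0, 0, 0], 0]

```text
t: 38.05
eef_pos: [585.2, -389.9, 195.3]
tcp_rot: [3.14, 0.0, 0.534]
ft_force: [0.7, -0.4, 0.1]
opening: 0.003
grip_force: 0.0
```

```bash
python3 - <<'E'
from h import *
print(state()['t'],state()['eef_pos'],state()['ft_force'])
I0=cv2.imread("pics/top0.png");I1=read_camera("top");cv2.imwrite("pics/end.png",I1)
i=camera_info("top");M=np.linalg.inv(i["cam_to_world"])
def proj(x,y,z):
    p=M@[x,y,z,1];u=p[:2]/p[2];u=u*(1+i["k1"]*(u@u));return u*i["K"][0,0]+i["K"][:2,2]
# brightness sampled on a ring of points at spoke height; phase of its 4-fold harmonic
C={1:(506.5,-162.6),2:(519.2,-11.2),3:(644.4,-97.2)}
for n,I in(("start",I0),("end",I1)):
    G=cv2.cvtColor(I,cv2.COLOR_BGR2GRAY).astype(np.float32)
    for k,(x,y) in C.items():
        th=np.radians(np.arange(0,360,1));v=0
        for r in(32,36,40,44,48):
            P=np.array([proj(x+r*np.cos(t),y+r*np.sin(t),54) for t in th],np.float32)
            v=v+(cv2.remap(G,P[:,:1],P[:,1:],cv2.INTER_LINEAR)[:,0]>170)
        z=(v*np.exp(4j*th)).sum();print(n,k,np.degrees(np.angle(z))/4,abs(z)/v.sum())
E
```

```text
38.05 [ 585.15923522 -389.92324142  195.26229159] [ 0.68221479 -0.39898861  0.06815647]
start 1 -39.696642248594635 0.9050221647806878
start 2 5.229766516542043 0.7942286662095364
start 3 34.43889064046432 0.5440482186850143
end 1 -9.815080301029232 0.5511331734142361
end 2 -42.14793150708495 0.5931572349379671
end 3 20.58323073862032 0.6657685722770159
```

```bash
python3 - <<'E'
from h import *
i=camera_info("top");M=np.linalg.inv(i["cam_to_world"])
def proj(x,y,z):
    p=M@[x,y,z,1];u=p[:2]/p[2];u=u*(1+i["k1"]*(u@u));return u*i["K"][0,0]+i["K"][:2,2]
C={1:(506.7,-162.6),2:(519.6,-11),3:(644.6,-97.3)}
th=np.radians(np.arange(360))
for n in("top0","end"):
    G=cv2.imread(f"pics/{n}.png",0).astype(np.float32)
    for k,(x,y) in C.items():
        v=0
        for r in(43,46,49):
            P=np.array([proj(x+r*np.cos(t),y+r*np.sin(t),54) for t in th],np.float32)
            v=v+cv2.remap(G,P[:,:1],P[:,1:],cv2.INTER_LINEAR)[:,0]/3
        w=np.convolve(np.tile(v,3),np.ones(7)/7,'same')[360:720]
        pk=[]
        ww=w.copy()
        for _ in range(5):
            j=ww.argmax();s=np.arange(j-9,j+10);q=np.take(w,s,mode='wrap');q=np.clip(q-q.min(),0,None);pk.append((round(float((s*q).sum()/q.sum()),1),int(w[j])))
            ww[np.mod(np.arange(j-25,j+26),360)]=0
        print(n,k,[(a,round((a+45)%90-45,1),b) for a,b in pk])
E
```

```text
top0 1 [(50.6, -39.4, 218), (136.2, -43.8, 217), (319.0, -41.0, 216), (228.1, -41.9, 215), (345.0, -15.0, 137)]
top0 2 [(90.7, 0.7, 217), (2.8, 2.8, 215), (180.0, 0.0, 214), (271.4, 1.4, 214), (293.9, 23.9, 169)]
top0 3 [(306.9, 36.9, 217), (35.7, 35.7, 214), (124.8, 34.8, 212), (174.7, -5.3, 211), (216.3, 36.3, 210)]
end 1 [(86.2, -3.8, 215), (356.7, -3.3, 215), (59.1, -30.9, 215), (267.7, -2.3, 210), (176.1, -3.9, 209)]
end 2 [(53.8, -36.2, 212), (142.0, -38.0, 212), (324.1, -35.9, 211), (292.1, 22.1, 207), (7.9, 7.9, 138)]
end 3 [(296.1, 26.1, 216), (113.1, 23.1, 214), (174.7, -5.3, 211), (24.9, 24.9, 210), (205.0, 25.0, 209)]
```

```bash
python3 - <<'E'
from h import *
i=camera_info("scene");M=np.linalg.inv(i["cam_to_world"])
def proj(x,y,z):
    p=M@[x,y,z,1];u=p[:2]/p[2];u=u*(1+i["k1"]*(u@u));q=u*i["K"][0,0]+i["K"][:2,2]
    return (q-[200,120]+.5)*2.6667-.5
def show(n,hs):
    g=cv2.imread(f"pics/{n}.png",0)[:, :426]
    for h in hs:
        o=[]
        for k in(0,90):
            t=np.radians(h+k);o.append(proj(506.7+47*np.cos(t),-162.6+47*np.sin(t),54).round(1).tolist())
        print(n,h,o)
    m=(g[125:200,222:282]>205).astype(np.uint8);c=cv2.connectedComponentsWithStats(m)
    for s,ce in zip(c[2][1:],c[3][1:]):
        if s[4]>25:print("blob",s[:4]+[222,125,0,0],s[4],(ce+[222,125]).round(1))
show("n2",(60,66,70,74,78,82)); show("n3",(8,11,14))
E
```

```text
n2 60 [[236.0, 164.7], [303.8, 184.3]]
n2 66 [[237.9, 167.1], [309.1, 183.6]]
n2 70 [[239.4, 168.8], [312.5, 183.1]]
n2 74 [[241.2, 170.3], [315.7, 182.3]]
n2 78 [[243.3, 171.9], [318.8, 181.5]]
n2 82 [[245.5, 173.4], [321.7, 180.6]]
blob [277 150   5   8] 28 [279.5 153.5]
blob [233 164  26  12] 182 [242.5 169.3]
blob [260 164  12   3] 26 [264.8 164.8]
blob [222 190  40  10] 202 [239.3 196. ]
blob [270 191  12   6] 48 [275.  194.1]
n3 8 [[243.3, 144.7], [256.5, 178.6]]
n3 11 [[241.8, 145.6], [258.9, 179.4]]
n3 14 [[240.4, 146.6], [261.4, 180.2]]
blob [235 139  32  16] 225 [247.6 146.9]
blob [249 172  20  13] 215 [258.4 177.8]
blob [269 190  13   7] 59 [274.  193.8]
blob [222 193  42   7] 182 [241. 197.]
```

```bash
python3 -c "
from cell import env
print(env.job_done())"
```

```text
the job is handed in; nothing more can be done
None
```

I turned all three handles clockwise past the bite in the order 1, 2, 3 and handed the job in at about 38 s. Handles 2 and 3 ended about 90° past the bite; handle 1 ended about 5° short, at roughly 85°, and I left it because touching it up later would have broken the order. The highest force I read was about 10 N, though I only read it at the end of each move.

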